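Dispense the small milling balls through the rotary cap

TASK

Slide the catch tray under the pouring side of the blue dispenser drum, onto the white patch beside its stand, handle pointing away from the stand, and turn the drum's white rotary cap until the middle-sized of its three holes is at the red pointer. Then tip the drum over by its rear bar so that the three small steel balls drop into the tray while the big copper ball stays in the drum, and stand the drum upright again, with the tray and its balls left in place. Do not knock or shift the other things on the bench.

Things in the scene. Friction and masses are not known exactly. Their poses are not given: they have to be found in the camera images.
- dispenser: Grey stand, fixed. Origin on the bench under the drum's axis; x along the tipping hinge, -y is the pouring side, z up. Base plate 150 x 100 x 8 mm (y from -5 to +95 mm). Two uprights at x = -64 and +64 mm, y = +5, 10 x 20 mm, 158 mm high.
- drum (a joint): Tipping angle (rad): 0 upright (start), grows as the top swings over towards the stand's -y, stop at 2.15. Stiff: stays where it is left, takes 4 to 7 N at the rear bar. The balls roll out between about 1.6 and 1.9. At 2.0 the outlet is 80 mm above the bench, 50 mm from the stand's origin towards -y; the cap's lowest edge is 55 mm or more above the bench.
- tip_bar (a point): Middle of the round steel bar behind the drum, 12 mm thick, 90 mm long, parallel to the hinge; 39 mm free between bar and drum. Upright it is at stand y = +95, z = 215 mm and moves on a circle of 121 mm radius about the hinge, to y = -108, z = 195 mm at 2.0 rad. Pinch it from above, closing along the stand's y; it turns in the fingers as the drum tips.
- cap (a joint): Angle of the white cap (rad), counter-clockwise from above, drum upright. 0: middle hole (23 mm) at the red pointer, over the outlet. -1.57: smallest hole (12 mm, passes no ball). +1.57: largest (32 mm, passes every ball). +-3.14: no hole. Range -3.3 to 1.9, starts between -2.5 and -0.8. Stays where it is left (0.06 N m). Small balls pass freely within 0.08 of 0.
- cap_knob (a point): Centre of the cap's black grip bar, on the drum's axis: stand x = y = 0, z = 233 mm upright. Bar 60 x 12 x 26 mm, from z = 218 to 244 mm; top of the white cap plate at z = 216 mm. With the cap at 0 the bar's length points 0.96 rad counter-clockwise from the stand's x axis, and it turns with the cap.
- drum_mouth (a point): Centre of the drum's upper end, on its axis, 70 mm along the drum from the hinge; its z points out of the drum along the axis. A ball inside has negative z in this frame.
- catch_tray: Loose open aluminium tray, 100 (x) x 110 (y) x 40 (z) mm, 3 mm walls, about 0.18 kg. Origin: centre of the pan's underside. An orange upright handle tab off its -y side: 44 (x) x 12 (y) mm, centred at y = -90, from z = 20 to 85 mm, on a flat stem at z = 20 to 28 mm; 29 mm free between tab and pan. Pinch the tab from above, closing along the tray's y.
- catch_spot (a point): Middle of the flat white patch (116 x 112 mm) on the bench, 76 mm from the stand's origin along its -y; axes as the stand's. The tray's origin belongs here, its y along the stand's y, its handle pointing away from the stand. The tray then reaches under the upright drum, so slide it in low from the pouring side.
- small_ball_1_center (a point): Centre of a small steel ball, 18 mm; starts in the drum
- small_ball_2_center (a point): Centre of a small steel ball, 18 mm; starts in the drum
- small_ball_3_center (a point): Centre of a small steel ball, 18 mm; starts in the drum
- tall_stand: Bystander: metal stand with a thin post on a round dark-blue foot, 90 mm wide, 222 mm high, between the tray and the dispenser. Origin under its middle.
- white_jar: Bystander: white screw-cap jar, 60 mm wide, 100 mm high, between the tray and the dispenser. Origin under its middle.
- red_cap_jar: Bystander: jar with a red cap, 54 mm wide, 80 mm high. Origin under its middle.
- tin: Bystander: flat tin with a blue lid, 64 mm, 33 mm high. Origin under its middle.
- pen: Bystander: white and blue marker pen lying at the front edge, 132 mm long along its y, 14 mm high. Origin under the middle.
- drum_hinge (a point): Middle of the hinge, 140 mm above the stand's origin, axes as the stand's. The blue drum hangs here between the uprights: 100 mm diameter (white cap 104 mm). Upright it spans z = 124 to 216 mm above the bench, so it overhangs the bench by 52 mm towards -y. One bore, V-shaped towards -y, holds one big ball at the bottom and three small ones on top.
- big_ball_center (a point): Centre of the big copper-coloured ball, 26 mm; starts in the drum and stays there

How it is judged:
On the way, in this order (a step that is already met when the one before it is completed fails the run):
1. Tray under the outlet (within 30 mm of the patch middle, square within 0.3 rad) and middle hole at the pointer (cap within 0.15 rad of 0), in either order, the drum still upright (horizontal distance between catch_tray and catch_spot below 0.03 m and angle between the x axis of catch_tray and the x axis of dispenser, either way round below 0.3 rad and height (world z) of catch_tray below 0.004 m and angle between catch_tray's own z axis and vertical below 0.05 rad and value of joint cap between -0.15 and 0.15 rad and value of joint drum below 0.1 rad and y of dispenser in the frame of catch_tray above 0 m), for 0.2 s.
2. All three small balls are in the tray (x of small_ball_1_center in the frame of catch_tray between -0.05 and 0.05 m and y of small_ball_1_center in the frame of catch_tray between -0.055 and 0.055 m and z of small_ball_1_center in the frame of catch_tray between 0 and 0.04 m and x of small_ball_2_center in the frame of catch_tray between -0.05 and 0.05 m and y of small_ball_2_center in the frame of catch_tray between -0.055 and 0.055 m and z of small_ball_2_center in the frame of catch_tray between 0 and 0.04 m and x of small_ball_3_center in the frame of catch_tray between -0.05 and 0.05 m and y of small_ball_3_center in the frame of catch_tray between -0.055 and 0.055 m and z of small_ball_3_center in the frame of catch_tray between 0 and 0.04 m), for 0.1 s.
At the end, for the whole second after the job is handed in: The three small balls lie in the tray; the tray stands flat on the bench under the outlet, within 30 mm of the middle of the patch and square to it within 0.3 rad, its handle pointing away from the stand, at rest; the big ball is in the drum; the drum is upright within 0.1 rad; nothing is held (all of step 2 and horizontal distance between catch_tray and catch_spot below 0.03 m and angle between the x axis of catch_tray and the x axis of dispenser, either way round below 0.3 rad and height (world z) of catch_tray below 0.004 m and angle between catch_tray's own z axis and vertical below 0.05 rad and value of joint drum below 0.1 rad and linear speed of catch_tray below 0.02 m/s and z of big_ball_center in the frame of drum_mouth below 0 m and y of dispenser in the frame of catch_tray above 0 m); the robot touches nothing.
It fails at once if The big ball leaves the drum (z of big_ball_center in the frame of drum_mouth above 0.012 m).
It fails at once if A bystander (tall stand, jars, tin, pen) is shifted by more than 30 mm or tipped (distance of any of tall_stand, white_jar, red_cap_jar, tin, pen from where it was at the start of the episode above 0.03 m or angle between any of tall_stand, white_jar, red_cap_jar's own z axis and vertical above 0.4 rad).
It also fails if it takes over 67 s, if anything falls off the work surface, if the arm or the gripper's body presses on something with over 40 N, if the wrist force passes 120 N, or if a joint passes its speed limit or range.

ROBOT

A 6-joint arm with a two-finger parallel gripper is mounted at the origin on a cart in front of the work surface, level with it; the furniture and walls round the work are solid. World frame = base frame: x ahead of the robot, y to its left, z up, the work surface at z = 0. Lengths are in m, angles in rad, forces in N, time in s.
With the tool pointing down it reaches from about 0.275 to 0.825 m from the base axis. Payload 4.9 kg.
Tool frame: the origin (TCP) lies midway between the tips of the shut fingers; the grasp point (between the pads) lies 19 mm behind it (arm.pinch_z is the z of the grasp point in the tool frame, in m); z points along the fingers, x is the direction in which the jaws open and shut, and the axes are right-handed (so a half turn about z gives the same grasp; the last joint's range is limited). The gripper opens to 85 mm and grips with 20 to 120 N. Pads are 22 mm wide; open, the fingers measure 114 mm over their backs; the gripper's body (76 mm by 85 mm) begins 54 mm behind the grasp point. The pads swing forward as they close: fully open they stand 13 mm farther back than shut.
Start: joints at [-1.348, 0.326, -0.193, 1.052, 0, 1.437], TCP at [0.192, -0.515, 0.231] pointing down, gripper open.
Joint ranges: [-2.65, 2.65], [-0.97, 1.79], [-1.3, 1.35], [-1.93, 2.1], [-1.47, 1.37], [-3.14, 3.14]. Speed limits (rad/s): [2.57, 2.57, 3.14, 3.14, 3.14, 3.14].

INTERFACE

Orientations are given as a unit quaternion [x, y, z, w].
In Python, from station import arm gives the robot as it stands. The module is installed in compiled form; this text tells all that it offers.
- The arm moves only by the tool apply_moves, never from a script. Its argument "moves" is a list of rows, each a list of 4 numbers: the shift along the tool's x, y, z normalised to -1 to 1, where 1 is 20 cm, then the turn about the tool's z normalised to -1 to 1, where 1 is 60 degrees. A call has 1 to 12 rows; each row is the pose to reach, as a shift and turn from the pose commanded when the call began, along the tool's axes at that moment; what a row does not reach only later rows make up. A row lasts 1/8 s, in which the tool goes at most 62.5 mm and 10.7 degrees, less where a joint would pass 70% of its speed; a pose out of reach is approached as far as the arm can. A call with a number of a shift or a turn outside -1 to 1 is refused whole. A call with a gripper value outside its range is refused whole. "gripper" is the gripper's target within -1 to 1 (fully open at 1, half-way at 0, shut at -1), set as the call begins (left out, the last holds). The fingers move at their own pace and stop on an object; the grip force is fixed at half the most. Time passes only in rows, so rows that repeat a pose let the fingers close. It gives the time, the measured TCP pose, the force and the opening at its end, in the units of the state.
- arm.read_state(): the state, without advancing time (a new reading comes with each control period).
- arm.grab_frame(name): name is "scene" or "top" or "wrist"; returns (picture, depth): 384x512x3 uint8, red, green, blue; 384x512 float32, m along the optical axis (not along the pixel's ray), 0 where there is no reading.
- arm.camera_params(name): a dict with "fx", "fy", "cx", "cy" (pixels), "dist" ([k1, k2, p1, p2, k3] as OpenCV has them; the pictures are not rectified), "T" (4x4, takes a point from camera to world coordinates). Camera axes: x right, y up, looking along -z (the intrinsics and any distortion apply to the point x, -y, -z); pixel columns grow to the right and rows downward; lengths in m; the calibration is good to about 2 mm. A picture is of the moment at which its call begins: read the wrist's pose just before it. camera_params takes no time and is no camera call; for the wrist camera it gives the pose at the moment of the call.
- arm.sign_off(): hands the job in, once; it reports no verdict.
The state is a dict: "t": time; "qpos": joint angles; "qvel": joint speeds; "joint_torque": joint torques, N m; "eef_pos": TCP position; "eef_rot": TCP orientation; "force": force on the tool from outside, world axes, zero at the start; "ft_torque": the same for the moment, N m; "width": finger opening in m.
Only numpy, scipy, OpenCV 4.12 (cv2) and the standard library are available. Lean on these libraries where they do the work, as an engineer would, in place of code of your own. Each camera call takes 0.05 s, during which the arm holds its last target. There are 200 camera calls.

## Working session

There is one attempt and no reset: what is moved stays moved. The work goes in short steps, Python scripts to look and compute and a tool call to move; the robot and the scene stay as the last step left them, time stands still between calls to the robot, and variables do not carry over. Pictures are saved under pics/ and viewed, about 8 in all and at most 12, crops included, and the job is handed in when it is done.

Besides the shell and the picture viewer there is one more tool, called after "Emit:" in YAML: its name, and indented under it one key for each argument. apply_moves: Moves the arm, as the interface text tells. Scaled input: -1 to 1 covers 20 cm each way for a shift and 60 degrees each way for a turn. Its arguments: {"type":"object","properties":{"moves":{"type":"array"},"gripper":{"type":"number"}},"required":["moves"]}

```bash
mkdir -p pics; cat > h.py <<'E'
import numpy as np, cv2
from station import arm
from scipy.spatial.transform import Rotation as R
def grab(n):
    p=arm.camera_params(n); im,d=arm.grab_frame(n); return im,d,p
def K(p): return np.array([[p['fx'],0,p['cx']],[0,p['fy'],p['cy']],[0,0,1.]])
def cloud(d,p):
    h,w=d.shape; u,v=np.meshgrid(np.arange(w),np.arange(h))
    n=cv2.undistortPoints(np.stack([u,v],-1).reshape(-1,1,2).astype(float),K(p),np.array(p['dist'],float)).reshape(h,w,2)
    c=np.stack([n[...,0]*d,-n[...,1]*d,-d],-1); T=np.array(p['T'])
    return c@T[:3,:3].T+T[:3,3]
def ray(uv,z,p):
    n=cv2.undistortPoints(np.array(uv,float).reshape(-1,1,2),K(p),np.array(p['dist'],float)).reshape(-1,2)
    T=np.array(p['T']); r=np.c_[n[:,0],-n[:,1],-np.ones(len(n))]@T[:3,:3].T; o=T[:3,3]
    return o+r*((z-o[2])/r[:,2])[:,None]
def save(im,f): cv2.imwrite('pics/'+f,im[...,::-1])
E
python3 - <<'E'
from h import *
ims=[]
for n in ['scene','top']:
    im,d,p=grab(n); ims.append(im); np.savez(n,im=im,d=d)
    print(n,np.round(p['T'],3).tolist(),p['fx'],(d>0).mean())
save(np.vstack(ims)[:, :],'a.png') if 0 else save(cv2.resize(np.hstack(ims),(800,300)),'a.png')
save(cv2.resize(ims[1],(800,600)),'top.png')
s=arm.read_state();print(s['eef_pos'],s['eef_rot'],s['width'],s['t'])
E
```

```text
scene [[0.417, 0.393, -0.82, -0.473], [-0.909, 0.17, -0.381, -0.468], [-0.01, 0.904, 0.428, 0.683], [0.0, 0.0, 0.0, 1.0]] 420.6487269784944 0.9959665934244791
top [[0.029, 0.988, -0.15, 0.349], [-1.0, 0.03, 0.002, 0.003], [0.006, 0.15, 0.989, 1.455], [0.0, 0.0, 0.0, 1.0]] 405.29225505414087 0.9957478841145834
[ 0.19198421 -0.51484177  0.23057328] [ 8.21357891e-01 -5.70412647e-01 -5.84281402e-04 -5.34209129e-04] 0.08550016559464567 0.1
```

View pics/top.png

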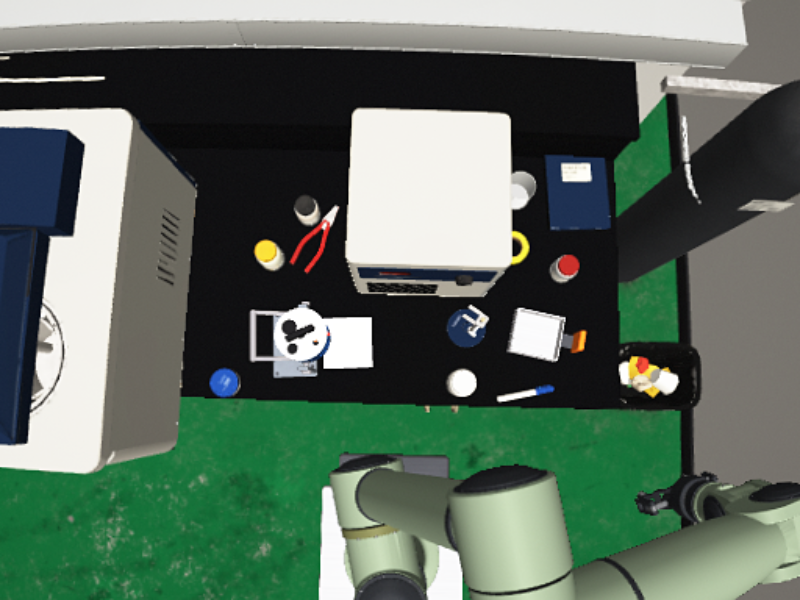

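View pics/a.png

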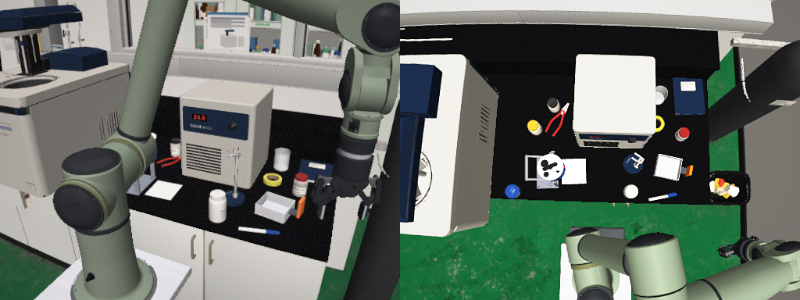

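```bash
cat > m.py <<'E'
from h import *
z=np.load('top.npz'); im,d=z['im'],z['d']; p=arm.camera_params('top')
C=cloud(d,p); hsv=cv2.cvtColor(im,cv2.COLOR_RGB2HSV); s=512/800
def blob(name,box,cond):
    x0,y0,x1,y1=[int(b*s) for b in box]; m=np.zeros(d.shape,bool); m[y0:y1,x0:x1]=1; m&=cond
    P=C[m]; v,u=np.nonzero(m)
    if len(P)<5: print(name,'none'); return m
    print(name,len(P),'mean',P.mean(0).round(3),'med',np.median(P,0).round(3),'min',P.min(0).round(3),'max',P.max(0).round(3)); return m
Z=C[...,2];H,S,V=[hsv[...,i].astype(int) for i in range(3)]
m=blob('patch',(322,310,385,375),(V>150)&(S<50)&(abs(Z)<.012))
r=lambda m,zz:[(lambda b:(b[0].round(4),np.round(b[1],4),round(b[2],2)))(cv2.minAreaRect(ray(np.argwhere(m)[:,::-1],zz,p)[:,:2].astype(np.float32))) if 0 else cv2.minAreaRect(ray(np.argwhere(m)[:,::-1],zz,p)[:,:2].astype(np.float32))]
print(r(m,0))
m=blob('cap',(265,295,340,370),(Z>.205)&(Z<.226)); 
m=blob('knob',(265,295,340,370),(Z>.228)&(Z<.26)); print(r(m,.244))
m=blob('bar',(240,290,340,370),(Z>.17)&(Z<.205));
m=blob('stand150',(235,290,340,380),(Z>.145)&(Z<.165));
m=blob('base',(235,290,340,385),(Z>.004)&(Z<.014)); print(r(m,.008))
m=blob('tray',(500,300,570,370),(Z>.028)&(Z<.05)); print(r(m,.04))
m=blob('handle',(555,320,600,365),(H<22)&(S>120)&(Z>.07)); print(r(m,.085))
blob('post',(440,295,495,350),Z>.06); blob('foot',(440,295,495,350),(Z>.003)&(Z<.05))
blob('jar',(440,360,485,405),Z>.08); blob('redcap',(545,250,590,290),Z>.06); blob('tin',(205,365,245,400),Z>.02)
blob('pen',(490,380,560,410),(Z>.006)&(Z<.03)); blob('box',(340,100,520,300),Z>.1)
E
python3 m.py
python3 - <<'E'
from h import *
im=np.load('top.npz')['im']; a=cv2.resize(im[185:250,150:250],(800,520),interpolation=cv2.INTER_CUBIC); save(a,'c.png')
E
```

```text
patch 938 mean [0.477 0.114 0.   ] med [0.476 0.114 0.   ] min [ 0.419  0.058 -0.011] max [0.538 0.175 0.011]
[((0.4782157838344574, 0.11621591448783875), (0.11634593456983566, 0.1113252267241478), 2.5987327098846436)]
cap 823 mean [0.473 0.195 0.215] med [0.473 0.193 0.215] min [0.42  0.138 0.205] max [0.524 0.269 0.223]
knob 92 mean [0.472 0.193 0.242] med [0.472 0.193 0.243] min [0.456 0.166 0.229] max [0.49 0.22 0.25]
[((0.4728536307811737, 0.19266784191131592), (0.013626574538648129, 0.06038733199238777), 28.589130401611328)]
bar 95 mean [0.461 0.221 0.195] med [0.435 0.235 0.197] min [0.421 0.144 0.172] max [0.52  0.27  0.205]
stand150 73 mean [0.463 0.184 0.154] med [0.446 0.191 0.155] min [0.401 0.144 0.145] max [0.547 0.213 0.164]
base 444 mean [0.459 0.264 0.007] med [0.429 0.266 0.006] min [0.376 0.137 0.004] max [0.6   0.385 0.014]
[((0.48626822233200073, 0.2593775987625122), (0.21599580347537994, 0.2412457913160324), 2.7758071422576904)]
tray 171 mean [ 0.506 -0.324  0.036] med [ 0.503 -0.333  0.037] min [ 0.449 -0.386  0.028] max [ 0.564 -0.254  0.046]
[((0.504423379898
[... 421 characters left out ...]
 0.003 1.455]
foot 519 mean [ 0.525 -0.147  0.017] med [ 0.518 -0.144  0.016] min [ 0.472 -0.217  0.003] max [ 0.601 -0.09   0.05 ]
jar 219 mean [ 0.391 -0.139  0.11 ] med [ 0.39  -0.14   0.099] min [ 0.349 -0.169  0.081] max [0.42  0.003 1.455]
redcap 182 mean [ 0.655 -0.37   0.091] med [ 0.658 -0.374  0.078] min [ 0.349 -0.4    0.061] max [0.685 0.003 1.455]
tin 260 mean [0.375 0.387 0.043] med [0.375 0.39  0.032] min [0.346 0.003 0.021] max [0.406 0.424 1.455]
pen 125 mean [ 0.371 -0.295  0.011] med [ 0.371 -0.296  0.011] min [ 0.352 -0.366  0.006] max [ 0.397 -0.222  0.02 ]
box 12771 mean [ 0.735 -0.048  0.33 ] med [ 0.724 -0.048  0.351] min [ 0.349 -0.258  0.1  ] max [1.007 0.148 1.455]
```

View pics/c.png

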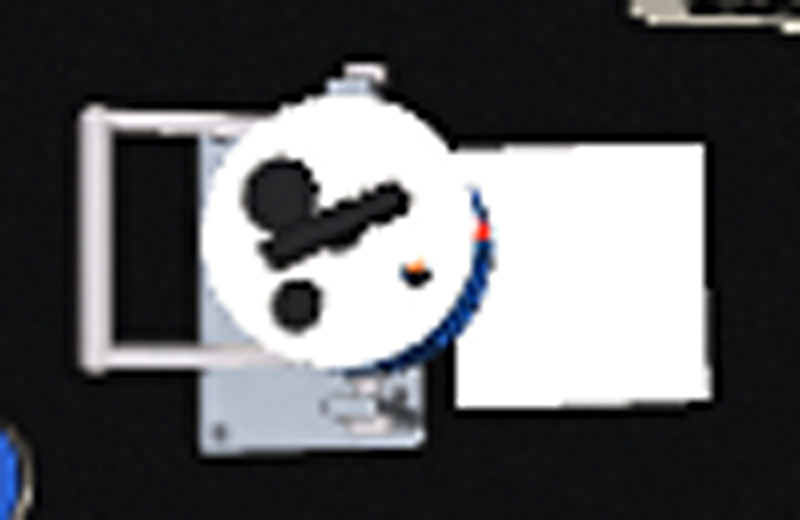

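```bash
cat >> h.py <<'E'
def to(x,y,z,ang=None):
    "print normalised row from present pose to world TCP target, tool x at ang deg"
    s=arm.read_state(); r=R.from_quat(s['eef_rot']); M=r.as_matrix()
    a=np.degrees(np.arctan2(M[1,0],M[0,0])); t=0 if ang is None else -((ang-a+180)%360-180)
    print('row',(M.T@(np.array([x,y,z])-s['eef_pos'])/.2).round(4),'turn',round(t/60,4),'| pos',np.round(s['eef_pos'],4),'ang',round(a,2),'tilt',np.degrees(np.arccos(-M[2,2])).round(2),'w',round(s['width'],4),'F',np.round(s['force'],1),'t',round(s['t'],2),'q',np.round(s['qpos'],2))
E
python3 -c "
from h import *
to(.489,-.4025,.16,78.5)"
```

```text
row [-0.0071 -1.5877  0.3532] turn -2.4676 | pos [ 0.192  -0.5148  0.2306] ang -69.56 tilt 0.09 w 0.0855 F [-0.1  0.2  0.3] t 0.1 q [-1.35  0.33 -0.19  1.05 -0.    1.44]
```

Emit:
apply_moves:
  moves:
    - [0, -0.8, 0, -1]
    - [0, -0.8, 0, -1]
    - [0, -0.8, 0, -1]
    - [0, -0.8, 0, -1]
    - [0, -0.8, 0, -1]
    - [0, -0.8, 0, -1]
  gripper: 1

```text
t: 0.85
eef_pos: [0.3421, -0.459, 0.2307]
eef_rot: [0.997, -0.081, -0.0, -0.0]
force: [0.1, 0.2, 0.1]
width: 0.0855
```

```bash
python3 -c "
from h import *
to(.489,-.4025,.16,78.5)"
```

```text
row [ 0.6796 -0.397   0.3533] turn -1.4632 | pos [ 0.3421 -0.459   0.2307] ang -9.29 tilt 0.07 w 0.0855 F [0.1 0.2 0.1] t 0.85 q [-1.06  0.37 -0.13  1.07 -0.    0.67]
```

Emit:
apply_moves:
  moves:
    - [0.68, -0.4, 0.0, -1]
    - [0.68, -0.4, 0.0, -1]
    - [0.68, -0.4, 0.0, -1]
    - [0.68, -0.4, 0.0, -1]
    - [0.68, -0.4, 0, -1]
    - [0.68, -0.4, 0, -1]

```text
t: 1.6
eef_pos: [0.4894, -0.4027, 0.2306]
eef_rot: [0.904, 0.428, -0.0, -0.001]
force: [-0.5, 0.7, 0.4]
width: 0.0854
```

```bash
python3 -c "
from h import *
to(.489,-.4025,.16,78.5)"
```

```text
row [-3.000e-04 -1.600e-03  3.528e-01] turn -0.4634 | pos [ 0.4894 -0.4027  0.2306] ang 50.7 tilt 0.08 w 0.0854 F [-0.5  0.7  0.4] t 1.6 q [-0.8   0.49  0.05  1.14 -0.   -0.12]
```

Turn to the tab, then refine with the wrist camera from above.

Emit:
apply_moves:
  moves:
    - [0, 0, 0, -0.46]
    - [0, 0, 0, -0.46]
    - [0, 0, 0, -0.46]
    - [0, 0, 0, -0.46]

```text
t: 2.1
eef_pos: [0.4892, -0.403, 0.2307]
eef_rot: [0.777, 0.629, -0.0, -0.001]
force: [0.5, 0.1, -0.1]
width: 0.0854
```

```bash
cat > tab.py <<'E'
from h import *
im,d,p=grab('wrist'); hsv=cv2.cvtColor(im,cv2.COLOR_RGB2HSV); C=cloud(d,p)
m=(hsv[...,0]<22)&(hsv[...,1]>120)&(C[...,2]>.075)&(C[...,2]<.095)
print(m.sum(),C[m].mean(0).round(4), cv2.minAreaRect(ray(np.argwhere(m)[:,::-1],.085,p)[:,:2].astype(np.float32)))
to(.489,-.4025,.055,78.5); save(im,'w1.png')
E
python3 tab.py
```

```text
1892 [ 0.6016 -0.3882  0.0804] ((0.5694018006324768, -0.38763225078582764), (0.2102862000465393, 0.044038791209459305), 5.18129301071167)
row [ 0.0016 -0.0011  0.8792] turn -0.0094 | pos [ 0.4893 -0.403   0.2308] ang 77.94 tilt 0.05 w 0.0854 F [ 0.3 -0.2  0.6] t 2.15 q [-0.81  0.48  0.05  1.14  0.   -0.59]
```

View pics/w1.png

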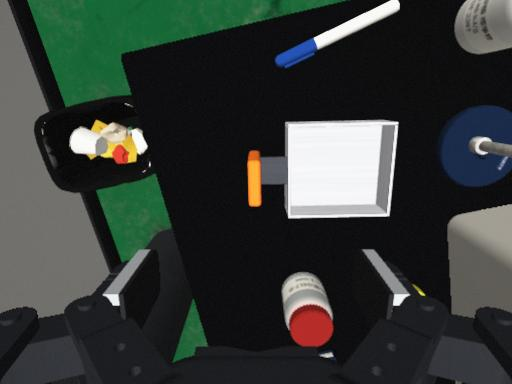

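```bash
sed -i "s/^print(m/m[230:]=0\nprint(m/" tab.py; python3 tab.py
```

```text
616 [ 0.4873 -0.4054  0.0834] ((0.48713889718055725, -0.40551137924194336), (0.01171626802533865, 0.04376614838838577), 78.07339477539062)
row [ 0.002  -0.0016  0.8796] turn -0.0092 | pos [ 0.4893 -0.403   0.2309] ang 77.95 tilt 0.04 w 0.0855 F [0.1 0.7 0.6] t 2.2 q [-0.81  0.48  0.05  1.14  0.   -0.6 ]
```

Emit:
apply_moves:
  moves:
    - [-0.013, -0.007, 0.3, 0]
    - [-0.013, -0.007, 0.6, 0]
    - [-0.013, -0.007, 0.8, 0]
    - [-0.013, -0.007, 0.89, 0]
    - [-0.013, -0.007, 0.89, 0]

```text
t: 2.82
eef_pos: [0.4872, -0.4051, 0.0526]
eef_rot: [0.777, 0.629, -0.0, -0.001]
force: [0.1, 0.3, 1.2]
width: 0.0854
```

Emit:
apply_moves:
  moves:
    - [0, 0, 0, 0]
    - [0, 0, 0, 0]
    - [0, 0, 0, 0]
    - [0, 0, 0, 0]
    - [0, 0, 0, 0]
    - [0, 0, 0, 0]
    - [0, 0, 0, 0]
    - [0, 0, 0, 0]
  gripper: -1

```text
t: 3.82
eef_pos: [0.4877, -0.4054, 0.0541]
eef_rot: [0.777, 0.63, 0.0, 0.0]
force: [-0.2, 1.5, 5.7]
width: 0.011
```

Emit:
apply_moves:
  moves:
    - [0, 0, -0.1, 0]
    - [0, 0, -0.3, 0]
    - [0, 0, -0.6, 0]
    - [0, 0, -0.9, 0]
    - [0, 0, -1, 0]
    - [0, 0, -1, 0]

```text
t: 4.58
eef_pos: [0.4881, -0.4062, 0.255]
eef_rot: [0.777, 0.63, 0.0, 0.002]
force: [-0.4, -0.3, -2.8]
width: 0.0112
```

```bash
python3 - <<'E'
from h import *
to(.45,-.2,.32,92.6); to(.485,-.036,.06,92.6)
im,d,p=grab('wrist'); C=cloud(d,p)
a,_,_=grab('scene'); save(np.hstack([cv2.resize(im,(400,300)),cv2.resize(a,(400,300))]),'g.png')
E
```

```text
row [ 0.9682 -0.3993 -0.3284] turn -0.2427 | pos [ 0.4881 -0.4062  0.255 ] ang 78.04 tilt 0.2 w 0.0112 F [-0.4 -0.3 -2.8] t 4.58 q [-0.81  0.47  0.09  1.18 -0.   -0.6 ]
row [ 1.8095 -0.4016  0.9698] turn -0.2427 | pos [ 0.4881 -0.4062  0.255 ] ang 78.04 tilt 0.2 w 0.0112 F [-0.4 -0.3 -2.8] t 4.58 q [-0.81  0.47  0.09  1.18 -0.   -0.6 ]
```

View pics/g.png

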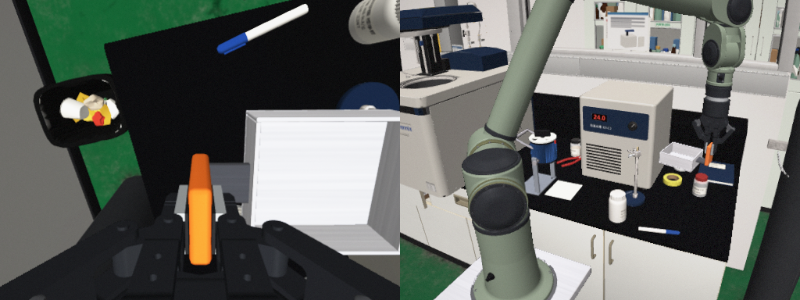

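Emit:
apply_moves:
  moves:
    - [0, 0, -0.2, 0]
    - [0, 0, -0.35, 0]
    - [0.25, -0.1, -0.35, -0.1]
    - [0.5, -0.2, -0.35, -0.2]
    - [0.75, -0.3, -0.35, -0.24]
    - [0.97, -0.4, -0.35, -0.24]
    - [0.97, -0.4, -0.35, -0.24]

```text
t: 5.55
eef_pos: [0.4477, -0.1957, 0.3216]
eef_rot: [0.691, 0.723, -0.0, -0.002]
force: [0.5, -0.5, -1.7]
width: 0.0111
```

```bash
python3 - <<'E'
from h import *
to(.485,-.036,.325,92.6)
E
```

```text
row [ 0.789   0.2231 -0.0156] turn 0.0009 | pos [ 0.4477 -0.1957  0.3216] ang 92.65 tilt 0.25 w 0.0111 F [ 0.5 -0.5 -1.7] t 5.55 q [-0.56  0.17 -0.17  1.24  0.   -0.61]
```

Emit:
apply_moves:
  moves:
    - [0.3, 0.08, 0, 0]
    - [0.6, 0.16, 0, 0]
    - [0.79, 0.223, 0, 0]
    - [0.79, 0.223, 0, 0]
    - [0.79, 0.223, 0.3, 0]
    - [0.79, 0.223, 0.6, 0]
    - [0.79, 0.223, 0.9, 0]
    - [0.79, 0.223, 1, 0]
    - [0.79, 0.223, 1, 0]

```text
t: 6.68
eef_pos: [0.4851, -0.0403, 0.1207]
eef_rot: [0.693, 0.721, -0.002, -0.002]
force: [-0.1, -0.3, -1.0]
width: 0.0111
```

```bash
python3 - <<'E'
from h import *
to(.485,-.036,.06,92.6)
im,d,p=grab('top'); a,_,_=grab('scene')
save(np.hstack([cv2.resize(im[130:280,130:330],(400,300)),cv2.resize(a,(400,300))]),'p1.png')
E
```

```text
row [0.021  0.0019 0.3035] turn -0.0044 | pos [ 0.4851 -0.0403  0.1207] ang 92.33 tilt 0.33 w 0.0111 F [-0.1 -0.3 -1. ] t 6.67 q [-0.23  0.33 -0.51  0.74 -0.   -0.27]
```

View pics/p1.png

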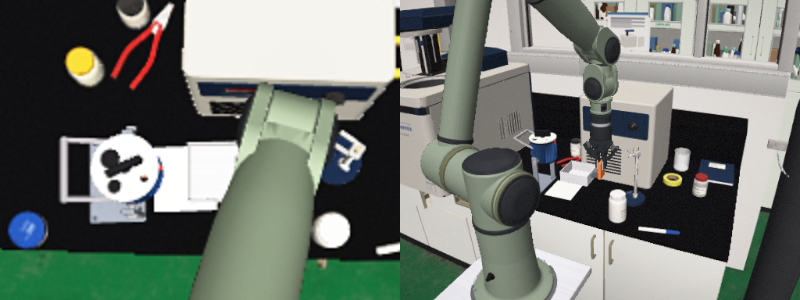

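Emit:
apply_moves:
  moves:
    - [0.02, 0, 0.15, 0]
    - [0.02, 0, 0.28, 0]
    - [0.02, 0, 0.315, 0]
    - [0.02, 0, 0.315, 0]

```text
t: 7.28
eef_pos: [0.4879, -0.0357, 0.0611]
eef_rot: [0.692, 0.722, 0.0, 0.001]
force: [0.0, 0.5, -2.6]
width: 0.0111
```

```bash
python3 - <<'E'
from h import *
to(.482,.026,.055,92.6)
im,d,p=grab('wrist'); save(im,'w2.png')
E
```

```text
row [ 0.3095 -0.0163  0.0304] turn -0.0028 | pos [ 0.4879 -0.0357  0.0611] ang 92.43 tilt 0.07 w 0.0111 F [ 0.   0.5 -2.6] t 7.28 q [-0.22  0.41 -0.57  0.59 -0.   -0.27]
```

View pics/w2.png

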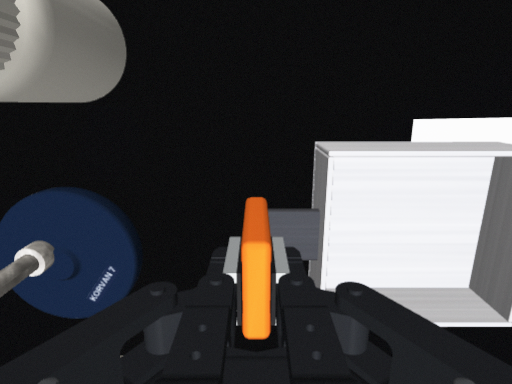

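Emit:
apply_moves:
  moves:
    - [0.1, -0.005, 0.0, 0]
    - [0.2, -0.01, 0.0, 0]
    - [0.31, -0.016, 0.0, 0]
    - [0.31, -0.016, 0.015, 0]
    - [0.31, -0.016, 0.03, 0]
    - [0.31, -0.016, 0.035, 0]

```text
t: 8.07
eef_pos: [0.4822, 0.0257, 0.0542]
eef_rot: [0.692, 0.722, 0.0, 0.001]
force: [-3.1, -1.5, 14.9]
width: 0.0111
```

```bash
cat > tr.py <<'E'
from h import *
im,d,p=grab('top'); C=cloud(d,p);Z=C[...,2];hsv=cv2.cvtColor(im,cv2.COLOR_RGB2HSV)
g=(hsv[...,1]<60)&(hsv[...,2]>90)
to(.482,.026,.054,92.6)
for lo,hi,h in((.03,.046,.04),(-.008,.012,0)):
    m=g&(Z>lo)&(Z<hi)&(C[...,0]>.4)&(C[...,0]<.56)&(C[...,1]>.03)&(C[...,1]<.2)
    print(m.sum(),C[m].min(0).round(3),C[m].max(0).round(3))
import sys; save(cv2.resize(im[170:260,140:260],(800,600),interpolation=cv2.INTER_CUBIC),sys.argv[1])
E
python3 tr.py p2.png
```

```text
row [ 0.0017 -0.0006  0.0012] turn -0.0037 | pos [0.4821 0.0257 0.0543] ang 92.38 tilt 0.09 w 0.0112 F [-0.8 -0.2  6.7] t 8.12 q [-0.1   0.41 -0.6   0.56 -0.   -0.14]
30 [0.406 0.124 0.033] [0.528 0.186 0.045]
331 [ 0.403  0.121 -0.008] [0.536 0.197 0.012]
```

View pics/p2.png

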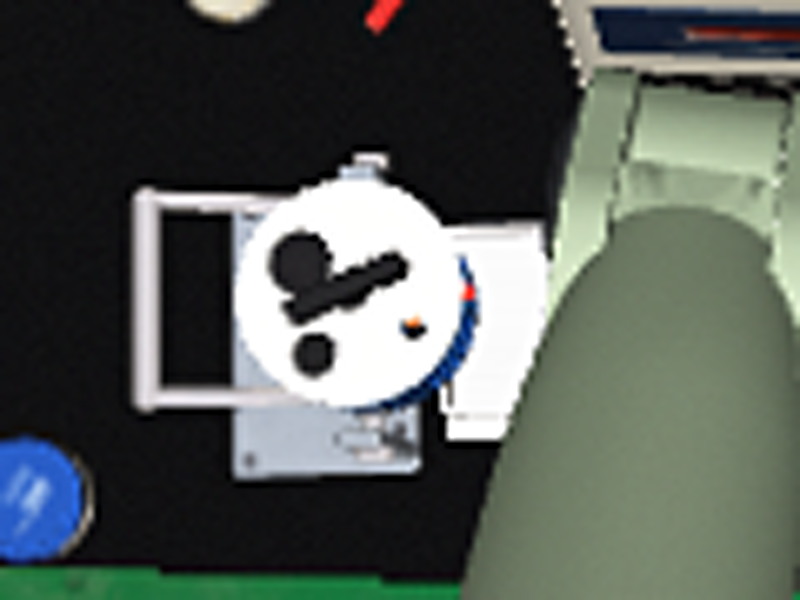

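Emit:
apply_moves:
  moves:
    - [0, 0, 0, 0]
    - [0, 0, 0, 0]
    - [0, 0, 0, 0]
    - [0, 0, 0, 0]
    - [0, 0, 0, 0]
    - [0, 0, -0.2, 0]
    - [0, 0, -0.45, 0]
    - [0, 0, -0.7, 0]
    - [0, 0, -0.95, 0]
    - [0, 0, -1, 0]
    - [0, 0, -1, 0]
  gripper: 1

```text
t: 9.5
eef_pos: [0.4814, 0.0265, 0.2534]
eef_rot: [0.692, 0.722, 0.0, 0.0]
force: [0.3, -0.5, -0.6]
width: 0.0852
```

Emit:
apply_moves:
  moves:
    - [0, 0, -0.2, 0.2]
    - [0, 0, -0.35, 0.4]
    - [0, 0, -0.35, 0.6]
    - [0, 0, -0.35, 0.8]
    - [0, 0, -0.35, 1]
    - [0, 0, -0.35, 1]
    - [0, 0, -0.35, 1]

```text
t: 10.38
eef_pos: [0.4804, 0.0266, 0.3212]
eef_rot: [0.96, 0.28, -0.002, -0.001]
force: [-0.2, -0.3, -0.4]
width: 0.0853
```

```bash
python3 - <<'E'
from h import *
im,d,p=grab('wrist'); C=cloud(d,p);Z=C[...,2]
g=im.max(2)<100
m=g&(Z>.236)&(Z<.252)&(np.hypot(C[...,0]-.473,C[...,1]-.193)<.045)
print('knob',m.sum(),C[m].mean(0), cv2.minAreaRect(ray(np.argwhere(m)[:,::-1],.244,p)[:,:2].astype(np.float32)) if m.sum()>5 else 0)
hsv=cv2.cvtColor(im,cv2.COLOR_RGB2HSV)
m=(im.min(2)>150)&(Z>.03)&(Z<.046)&(C[...,0]>.38)&(C[...,0]<.6)
if m.sum()>5: print('tray',m.sum(),C[m].min(0),C[m].max(0),cv2.minAreaRect(C[m][:,:2].astype(np.float32)))
m=(hsv[...,0]<22)&(hsv[...,1]>120)&(Z>.075)&(Z<.095)
if m.sum()>5: print('tab',m.sum(),C[m].mean(0),cv2.minAreaRect(ray(np.argwhere(m)[:,::-1],.085,p)[:,:2].astype(np.float32)))
to(.473,.193,.30,28.6); save(im,'w3.png')
E
```

```text
knob 646 [0.48140304 0.17115713 0.24189833] ((0.4812917709350586, 0.17015449702739716), (0.01340378075838089, 0.01664869301021099), 29.806842803955078)
tray 827 [ 0.42717532 -0.17224315  0.03002911] [0.53098796 0.17145802 0.04525242] ((0.48367762565612793, -0.0013218522071838379), (0.100124292075634, 0.3433321416378021), 2.247274160385132)
tab 389 [0.48218282 0.02615769 0.08314744] ((0.482096791267395, 0.026455165818333626), (0.04338952526450157, 0.012656385079026222), 2.322999954223633)
row [ 0.4162 -0.7216  0.1079] turn 0.0659 | pos [0.4806 0.0266 0.3215] ang 32.55 tilt 0.18 w 0.0854 F [-0.   0.3 -0.3] t 10.43 q [-0.1   0.15 -0.19  1.23  0.    0.9 ]
```

View pics/w3.png

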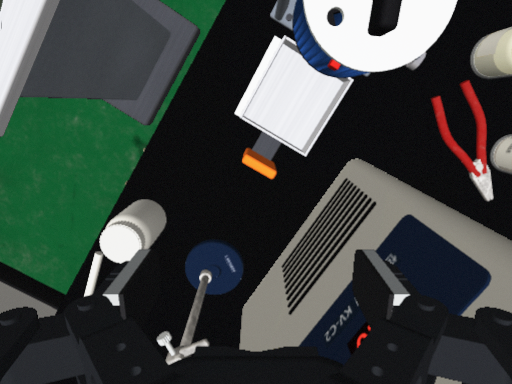

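Emit:
apply_moves:
  moves:
    - [0.1, -0.2, 0, 0.066]
    - [0.2, -0.4, 0, 0.066]
    - [0.32, -0.6, 0, 0.066]
    - [0.416, -0.722, 0, 0.066]
    - [0.416, -0.722, 0, 0.066]
    - [0.416, -0.722, 0, 0.066]

```text
t: 11.18
eef_pos: [0.4737, 0.1925, 0.3226]
eef_rot: [0.969, 0.246, -0.001, 0.0]
force: [-0.1, 0.7, 0.1]
width: 0.0856
```

```bash
python3 - <<'E'
from h import *
to(.473,.193,.222,28.6)
im,d,p=grab('wrist'); C=cloud(d,p);Z=C[...,2]
r=np.hypot(C[...,0]-.473,C[...,1]-.193)
m=(Z>.236)&(Z<.252)&(r<.045)&(im.max(2)<100)
print('knob',m.sum(),C[m].mean(0), cv2.minAreaRect(C[m][:,:2].astype(np.float32)))
m=(Z>.21)&(Z<.222)&(r<.07)&(im.min(2)>150); print(m.sum(),cv2.minEnclosingCircle(C[m][:,:2].astype(np.float32)))
im,d,p=grab('top')
save(im,'w4.png')
E
```

```text
row [-0.0011 -0.0038  0.503 ] turn -0.0012 | pos [0.4737 0.1925 0.3226] ang 28.53 tilt 0.09 w 0.0856 F [-0.1  0.7  0.1] t 11.18 q [ 0.24  0.21 -0.12  1.25 -0.    1.31]
knob 1263 [0.47119056 0.19408278 0.24269173] ((0.47171467542648315, 0.1924821436405182), (0.01194792054593563, 0.05901471525430679), 26.937257766723633)
9435 ((0.47221967577934265, 0.19169504940509796), 0.05231303721666336)
```

Emit:
apply_moves:
  moves:
    - [-0.006, -0.004, 0.25, 0]
    - [-0.006, -0.004, 0.4, 0]
    - [-0.006, -0.004, 0.5, 0]
    - [-0.006, -0.004, 0.5, 0]

```text
t: 11.78
eef_pos: [0.4715, 0.1919, 0.222]
eef_rot: [0.969, 0.245, -0.002, 0.0]
force: [0.6, -0.2, 0.7]
width: 0.085
```

Emit:
apply_moves:
  moves:
    - [0, 0, 0, 0]
    - [0, 0, 0, 0]
    - [0, 0, 0, 0]
    - [0, 0, 0, 0]
    - [0, 0, 0, 0]
    - [0, 0, 0, 0]
    - [0, 0, 0, 0]
  gripper: -1

```text
t: 12.65
eef_pos: [0.473, 0.1933, 0.2238]
eef_rot: [0.969, 0.246, 0.001, -0.0]
force: [-0.3, -0.6, 5.3]
width: 0.0104
```

Emit:
apply_moves:
  moves:
    - [0, 0, 0, -0.1]
    - [0, 0, 0, -0.25]
    - [0, 0, 0, -0.4]
    - [0, 0, 0, -0.55]
    - [0, 0, 0, -0.7]
    - [0, 0, 0, -0.85]
    - [0, 0, 0, -1]
    - [0, 0, 0, -1]

```text
t: 13.65
eef_pos: [0.4724, 0.1924, 0.2238]
eef_rot: [0.716, 0.698, -0.001, 0.001]
force: [-2.2, -3.0, 7.4]
width: 0.0108
```

```bash
python3 - <<'E'
from h import *
to(.472,.1925,.222,147.5)
E
```

```text
row [ 0.0004 -0.0021  0.0091] turn -0.9831 | pos [0.4724 0.1924 0.2238] ang 88.52 tilt 0.09 w 0.0108 F [-2.2 -3.   7.4] t 13.65 q [ 0.24  0.26 -0.31  1.01 -0.    0.27]
```

Emit:
apply_moves:
  moves:
    - [0, 0, 0, -0.1]
    - [0, 0, 0, -0.25]
    - [0, 0, 0, -0.4]
    - [0, 0, 0, -0.55]
    - [0, 0, 0, -0.7]
    - [0, 0, 0, -0.85]
    - [0, 0, 0, -0.98]
    - [0, 0, 0, -0.98]
    - [0, 0, 0, -0.98]

```text
t: 14.78
eef_pos: [0.4729, 0.1915, 0.2238]
eef_rot: [0.282, 0.959, -0.002, 0.001]
force: [-0.3, -6.3, 6.5]
width: 0.0106
```

Emit:
apply_moves:
  moves:
    - [0, 0, 0, 0]
    - [0, 0, 0, 0]
    - [0, 0, 0, 0]
    - [0, 0, 0, 0]
    - [0, 0, -0.2, 0]
    - [0, 0, -0.4, 0]
    - [0, 0, -0.6, 0]
    - [0, 0, -0.6, 0]
  gripper: 1

```text
t: 15.78
eef_pos: [0.4742, 0.1936, 0.3465]
eef_rot: [0.282, 0.96, 0.002, 0.003]
force: [-0.7, 0.2, -0.7]
width: 0.0852
```

```bash
cat > k.py <<'E'
from h import *
im,d,p=grab('wrist'); C=cloud(d,p);Z=C[...,2]
r=np.hypot(C[...,0]-.472,C[...,1]-.1925)
m=(Z>.236)&(Z<.252)&(r<.045)&(im.max(2)<100)
print('knob',m.sum(),C[m].mean(0), cv2.minAreaRect(C[m][:,:2].astype(np.float32)))
m=(Z>.205)&(Z<.224)&(C[...,1]>.262)&(C[...,1]<.31)&(abs(C[...,0]-.47)<.08); P=C[m]
print('bar',len(P),P.min(0).round(3),P.max(0).round(3),cv2.minAreaRect(P[:,:2].astype(np.float32)) if len(P)>5 else 0)
to(.4665,.2875,.32,92.5); to(.4665,.2875,.20,92.5); save(im,'w5.png')
E
python3 k.py
```

```text
knob 1040 [0.47128615 0.18992524 0.24263035] ((0.4723361134529114, 0.1910620927810669), (0.0593765564262867, 0.011034014634788036), 57.58168029785156)
bar 1831 [0.415 0.262 0.205] [0.518 0.294 0.222] ((0.4666996896266937, 0.2777843475341797), (0.10288428515195847, 0.0316481776535511), 0.24985304474830627)
row [0.2832 0.3773 0.122 ] turn 0.9131 | pos [0.4733 0.1934 0.3444] ang 147.29 tilt 0.16 w 0.0851 F [-0.5  0.1 -0.7] t 15.82 q [ 0.24  0.2  -0.07  1.29  0.   -0.76]
row [0.2843 0.3761 0.722 ] turn 0.9131 | pos [0.4733 0.1934 0.3444] ang 147.29 tilt 0.16 w 0.0851 F [-0.5  0.1 -0.7] t 15.82 q [ 0.24  0.2  -0.07  1.29  0.   -0.76]
```

View pics/w5.png

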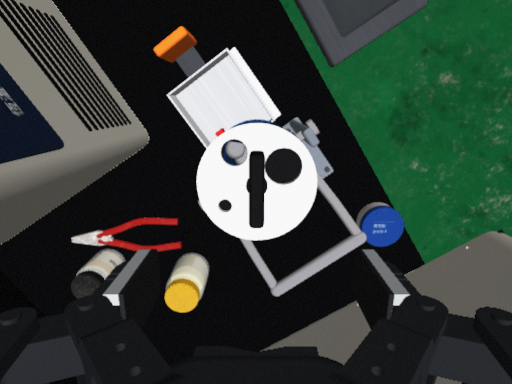

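Emit:
apply_moves:
  moves:
    - [0.1, 0.12, 0, 0.15]
    - [0.2, 0.25, 0, 0.3]
    - [0.283, 0.377, 0, 0.45]
    - [0.283, 0.377, 0, 0.6]
    - [0.283, 0.377, 0, 0.75]
    - [0.283, 0.377, 0, 0.913]
    - [0.283, 0.377, 0, 0.913]
    - [0.283, 0.377, 0, 0.913]
  gripper: -0.2

```text
t: 16.82
eef_pos: [0.4654, 0.287, 0.3424]
eef_rot: [0.691, 0.723, -0.001, -0.0]
force: [-0.3, -0.6, 0.4]
width: 0.0342
```

```bash
sed -i 's/w5.png/w6.png/; s/m=(Z>.205)/m=(Z>.208)/; s/>.262)/>.272)/' k.py; python3 k.py
```

```text
knob 1262 [0.4704886  0.192461   0.24205794] ((0.4717828929424286, 0.19232089817523956), (0.05859876051545143, 0.012367443181574345), 57.61452102661133)
bar 1809 [0.415 0.272 0.208] [0.518 0.295 0.222] ((0.4664544463157654, 0.2811196446418762), (0.10266315937042236, 0.022631807252764702), 3.005378484725952)
row [0.0023 0.0053 0.1131] turn 0.0017 | pos [0.4655 0.287  0.3426] ang 92.6 tilt 0.06 w 0.0342 F [-1.  -0.1 -0.2] t 16.88 q [0.42 0.27 0.02 1.32 0.   0.37]
row [0.0025 0.0059 0.7131] turn 0.0017 | pos [0.4655 0.287  0.3426] ang 92.6 tilt 0.06 w 0.0342 F [-1.  -0.1 -0.2] t 16.88 q [0.42 0.27 0.02 1.32 0.   0.37]
```

Emit:
apply_moves:
  moves:
    - [0, 0, 0.25, 0]
    - [0, 0, 0.5, 0]
    - [0, 0, 0.65, 0]
    - [0, 0, 0.73, 0]
    - [0, 0, 0.73, 0]

```text
t: 17.5
eef_pos: [0.4653, 0.287, 0.1967]
eef_rot: [0.691, 0.723, -0.001, -0.0]
force: [0.4, 0.0, 0.3]
width: 0.0342
```

Emit:
apply_moves:
  moves:
    - [0, 0, 0, 0]
    - [0, 0, 0, 0]
    - [0, 0, 0, 0]
    - [0, 0, 0, 0]
    - [0, 0, 0, 0]
  gripper: -1

```text
t: 18.12
eef_pos: [0.4668, 0.2871, 0.1989]
eef_rot: [0.691, 0.722, 0.001, 0.001]
force: [-1.0, -1.9, 6.2]
width: 0.01
```

```bash
python3 - <<'E'
from h import *
to(.4665,.2875,.196,92.5)
a0=np.arctan2(75,95)
def pr(p0,L):
    f=lambda p:np.array([121*np.cos(a0+p),-121*np.sin(a0+p)])/200
    print([[round(float(v),3) for v in f(p)-f(p0)] for p in L])
pr(0,np.arange(.1,1.21,.1)); pr(1.2,np.arange(1.3,2.01,.1)); pr(2,np.arange(1.85,.79,-.15)); pr(.8,np.r_[np.arange(.65,.01,-.15),0])
E
```

```text
row [ 0.0019 -0.0014  0.0145] turn 0.0001 | pos [0.4668 0.2871 0.1989] ang 92.51 tilt 0.18 w 0.01 F [-1.  -1.9  6.2] t 18.12 q [ 0.42  0.34 -0.25  0.97 -0.    0.37]
[[-0.04, -0.046], [-0.084, -0.087], [-0.132, -0.124], [-0.183, -0.155], [-0.238, -0.182], [-0.295, -0.203], [-0.353, -0.218], [-0.413, -0.227], [-0.473, -0.23], [-0.534, -0.227], [-0.594, -0.218], [-0.652, -0.204]]
[[-0.057, 0.021], [-0.111, 0.047], [-0.163, 0.078], [-0.211, 0.115], [-0.256, 0.156], [-0.296, 0.201], [-0.331, 0.25], [-0.361, 0.303]]
[[0.047, -0.077], [0.106, -0.147], [0.174, -0.207], [0.25, -0.256], [0.332, -0.293], [0.42, -0.317], [0.51, -0.329], [0.6, -0.326]]
[[0.089, 0.016], [0.175, 0.045], [0.256, 0.087], [0.329, 0.14], [0.394, 0.204], [0.413, 0.227]]
```

Emit:
apply_moves:
  moves:
    - [-0.04, 0, -0.046, 0]
    - [-0.084, 0, -0.087, 0]
    - [-0.132, 0, -0.124, 0]
    - [-0.183, 0, -0.155, 0]
    - [-0.238, 0, -0.182, 0]
    - [-0.295, 0, -0.203, 0]
    - [-0.353, 0, -0.218, 0]
    - [-0.413, 0, -0.227, 0]
    - [-0.473, 0, -0.23, 0]
    - [-0.534, 0, -0.227, 0]
    - [-0.594, 0, -0.218, 0]
    - [-0.652, 0, -0.204, 0]

```text
t: 19.62
eef_pos: [0.4746, 0.1588, 0.2407]
eef_rot: [0.691, 0.723, 0.005, 0.001]
force: [6.3, 5.0, 1.4]
width: 0.0095
```

```bash
python3 - <<'E'
from h import *
to(.473,.158,.236,92.5)
E
```

```text
row [-0.0037 -0.0084  0.0234] turn 0.0012 | pos [0.4746 0.1588 0.2407] ang 92.57 tilt 0.58 w 0.0095 F [6.3 5.  1.4] t 19.62 q [ 0.17  0.22 -0.31  1.03  0.    0.13]
```

Emit:
apply_moves:
  moves:
    - [-0.057, 0, 0.021, 0]
    - [-0.111, 0, 0.047, 0]
    - [-0.163, 0, 0.078, 0]
    - [-0.211, 0, 0.115, 0]
    - [-0.256, 0, 0.156, 0]
    - [-0.296, 0, 0.201, 0]
    - [-0.331, 0, 0.25, 0]
    - [-0.361, 0, 0.303, 0]
    - [-0.361, 0, 0.303, 0]
    - [-0.361, 0, 0.303, 0]
    - [-0.361, 0, 0.303, 0]
    - [-0.361, 0, 0.303, 0]

```text
t: 21.12
eef_pos: [0.4788, 0.0856, 0.1789]
eef_rot: [0.691, 0.722, 0.004, 0.002]
force: [10.6, 0.8, -5.3]
width: 0.0098
```

Emit:
apply_moves:
  moves:
    - [0, 0, 0, 0]
    - [0, 0, 0, 0]
    - [0, 0, 0, 0]
    - [0, 0, 0, 0]
    - [0, 0, 0, 0]
    - [0, 0, 0, 0]
    - [0, 0, 0, 0]
    - [0, 0, 0, 0]

```text
t: 22.12
eef_pos: [0.4788, 0.0856, 0.1789]
eef_rot: [0.691, 0.722, 0.004, 0.002]
force: [9.6, 1.5, -4.5]
width: 0.0097
```

```bash
python3 - <<'E'
from h import *
to(.473,.085,.176,92.5)
im,d,p=grab('wrist');a,_,_=grab('scene')
save(np.hstack([cv2.resize(im,(400,300)),cv2.resize(a[140:290,150:350],(400,300))]),'pour.png')
E
```

```text
row [-0.0015 -0.0294  0.0144] turn 0.0004 | pos [0.4788 0.0856 0.1789] ang 92.52 tilt 0.51 w 0.0097 F [ 9.6  1.5 -4.5] t 22.12 q [ 0.02  0.25 -0.44  0.87  0.   -0.02]
```

View pics/pour.png

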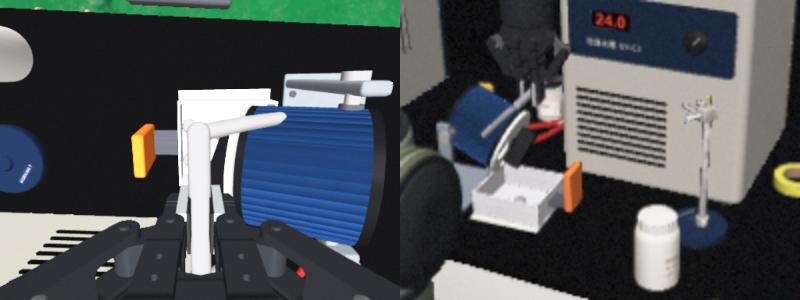

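Emit:
apply_moves:
  moves:
    - [0.047, 0, -0.077, 0]
    - [0.106, 0, -0.147, 0]
    - [0.174, 0, -0.207, 0]
    - [0.25, 0, -0.256, 0]
    - [0.332, 0, -0.293, 0]
    - [0.42, 0, -0.317, 0]
    - [0.51, 0, -0.329, 0]
    - [0.6, 0, -0.326, 0]

```text
t: 23.22
eef_pos: [0.4719, 0.2028, 0.246]
eef_rot: [0.692, 0.722, 0.001, 0.004]
force: [1.7, -8.3, 9.5]
width: 0.0097
```

Emit:
apply_moves:
  moves:
    - [0.089, 0, 0.016, 0]
    - [0.175, 0, 0.045, 0]
    - [0.256, 0, 0.087, 0]
    - [0.329, 0, 0.14, 0]
    - [0.394, 0, 0.204, 0]
    - [0.413, 0, 0.228, 0]
    - [0.413, 0, 0.228, 0]
    - [0.413, 0, 0.228, 0]

```text
t: 24.22
eef_pos: [0.4667, 0.287, 0.1983]
eef_rot: [0.691, 0.722, 0.001, 0.001]
force: [0.8, -1.1, 5.1]
width: 0.0096
```

```bash
python3 - <<'E'
from h import *
to(.4668,.2871,.1967,92.5)
a,d,p=grab('scene'); C=cloud(d,p); np.savez('sc2',im=a,d=d)
S=np.array([.4722,.1925]); th=np.radians(2.5); ex=np.array([np.cos(th),np.sin(th)]); ey=np.array([-ex[1],ex[0]])
Q=C[...,:2]-S; sx,sy=Q@ex,Q@ey; Z=C[...,2]
m=(abs(sx)<.046)&(sy>-.127)&(sy<-.025)&(Z>.009)&(Z<.032)
n,l,st,c=cv2.connectedComponentsWithStats(m.astype(np.uint8))
for i in range(1,n):
    if st[i,4]>3: k=l==i; print(st[i],sx[k].mean().round(3),sy[k].mean().round(3),Z[k].max().round(3))
v,u=np.nonzero((abs(sx)<.06)&(sy>-.17)&(sy<0)&(Z<.09)); x0,y0=u.min()-10,v.min()-15
print(u.min(),u.max(),v.min(),v.max())
crop=a[y0:y0+75,x0:x0+100]; save(cv2.resize(crop,(800,600),interpolation=cv2.INTER_CUBIC),'end.png')
E
```

```text
row [0.0006 0.0006 0.0079] turn 0.0001 | pos [0.4667 0.287  0.1983] ang 92.51 tilt 0.14 w 0.0096 F [ 0.8 -1.1  5.1] t 24.23 q [ 0.42  0.34 -0.25  0.97 -0.    0.37]
[189 225  13  13  57] 0.013 -0.026 0.031
[187 238  22  11  77] -0.044 -0.063 0.032
[207 238   6   4  16] -0.004 -0.082 0.02
[209 243   9   8  25] -0.044 -0.114 0.032
180 243 209 260
```

Emit:
apply_moves:
  moves:
    - [0, 0, 0, 0]
    - [0, 0, 0, 0]
    - [0, 0, 0, 0]
    - [0, 0, 0, 0]
    - [0, 0, -0.2, 0]
    - [0, 0, -0.45, 0]
    - [0, 0, -0.7, 0]
    - [0, 0, -0.7, 0]
  gripper: -0.2

```text
t: 25.28
eef_pos: [0.4676, 0.2881, 0.3414]
eef_rot: [0.691, 0.722, 0.004, 0.001]
force: [-0.1, 0.5, -1.1]
width: 0.0344
```

Emit:
apply_moves:
  moves:
    - [-0.3, 0, 0, 0]
    - [-0.6, 0, 0, 0]
    - [-0.9, 0, 0, 0]
    - [-1, 0, 0, 0]
    - [-1, 0, 0, 0]
    - [-1, 0, 0, 0]

```text
t: 26.02
eef_pos: [0.4742, 0.0879, 0.3365]
eef_rot: [0.691, 0.723, -0.0, -0.001]
force: [0.3, -0.1, 0.8]
width: 0.0342
```

```bash
python3 - <<'E'
from h import *
to(.48,.03,.32,92.5)
E
```

```text
row [-0.2904  0.0165  0.0823] turn 0.0004 | pos [0.4742 0.0879 0.3365] ang 92.52 tilt 0.06 w 0.0342 F [ 0.3 -0.1  0.8] t 26.02 q [ 0.03  0.15 -0.16  1.27  0.   -0.01]
```

Emit:
apply_moves:
  moves:
    - [-0.3, 0, 0, 0]
    - [-0.6, 0, 0, 0]
    - [-0.75, 0, 0, 0]
    - [-0.75, 0, 0, 0]
    - [-0.75, 0, 0, 0]

```text
t: 26.65
eef_pos: [0.481, -0.0612, 0.3368]
eef_rot: [0.691, 0.723, 0.0, -0.0]
force: [-0.2, 0.2, 0.6]
width: 0.034
```

```bash
python3 - <<'E'
from h import *
w,d,p=grab('wrist'); C=cloud(d,p)
S=np.array([.4722,.1925]); th=np.radians(2.5); ex=np.array([np.cos(th),np.sin(th)]); ey=np.array([-ex[1],ex[0]])
Q=C[...,:2]-S; sx,sy=Q@ex,Q@ey; Z=C[...,2]
m=(abs(sx)<.044)&(sy>-.126)&(sy<-.026)&(Z>.010)&(Z<.032)
n,l,st,c=cv2.connectedComponentsWithStats(m.astype(np.uint8))
for i in range(1,n):
    if st[i,4]>8: k=l==i; print(st[i],sx[k].mean().round(3),sy[k].mean().round(3),Z[k].max().round(3))
hsv=cv2.cvtColor(w,cv2.COLOR_RGB2HSV)
t=(hsv[...,0]<22)&(hsv[...,1]>120)&(Z>.075)&(Z<.095)&(np.hypot(C[...,0]-.48,C[...,1]-.026)<.06)
print('tab',C[t].mean(0),cv2.minAreaRect(ray(np.argwhere(t)[:,::-1],.085,p)[:,:2].astype(np.float32)))
k=(Z>.236)&(Z<.252)&(np.hypot(*np.moveaxis(Q,-1,0))<.045)&(w.max(2)<100); print('knob',k.sum(),C[k].mean(0),C[k].std(0))
v,u=np.nonzero((abs(sx)<.06)&(sy>-.18)&(sy<-.0)&(Z<.1)&(Z>.005)); print(u.min(),u.max(),v.min(),v.max())
x0,x1,y0,y1=max(u.min()-5,0),u.max()+60,max(v.min()-5,0),v.max()+5
a,_,_=grab('scene'); L=cv2.resize(w[y0:y1,x0:x1],(400,400),interpolation=cv2.INTER_CUBIC)
save(np.hstack([L,cv2.resize(a[195:275,165:245],(400,400),interpolation=cv2.INTER_CUBIC)]),'fin.png')
E
```

```text
[410 127  16  61 377] 0.001 -0.026 0.032
[348 140   8  12  76] -0.015 -0.12 0.021
[371 148  13  12 124] -0.003 -0.082 0.021
[346 169   8  12  76] 0.027 -0.12 0.021
tab [0.48178702 0.02357824 0.08288773] ((0.48206084966659546, 0.023029137402772903), (0.04346330463886261, 0.013214233331382275), 2.110055685043335)
knob 0 [nan nan nan] [nan nan nan]
312 477 113 215<stdin>:12: RuntimeWarning: Mean of empty slice.
  ret = um.true_divide(
  ret = _var(a, axis=axis, dtype=dtype, out=out, ddof=ddof,
  arrmean = um.true_divide(arrmean, div, out=arrmean,
  ret = um.true_divide(
```

View pics/fin.png

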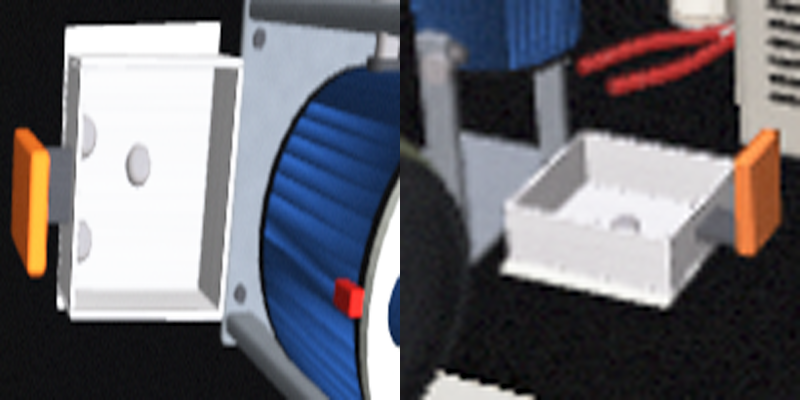

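```bash
python3 - <<'E'
from h import *
im,d,p=grab('top'); C=cloud(d,p);Z=C[...,2]
m=(Z>.19)&(Z<.235)&(np.hypot(C[...,0]-.472,C[...,1]-.1925)<.05)&(im.min(2)>150); P=C[m]
c=np.linalg.lstsq(np.c_[P[:,:2],np.ones(len(P))],P[:,2],rcond=None)[0]; print(len(P),P.mean(0),'tilt',c[:2])
d0=np.load('top.npz')['d']; C0=cloud(d0,p)
for n,x,y,z in(('tall',.515,-.15,.003),('jar',.391,-.14,.08),('red',.66,-.372,.06),('tin',.375,.39,.02),('pen',.371,-.295,.006)):
    f=lambda C:C[(np.hypot(C[...,0]-x,C[...,1]-y)<.07)&(C[...,2]>z)&(C[...,2]<.25)].mean(0).round(3)
    print(n,f(C0),f(C))
t=np.hypot(*c[:2])
if t<.06: arm.sign_off(); print('signed')
E
```

```text
604 [0.47427986 0.19389624 0.21586455] tilt [ 4.94950247e-05 -1.93995478e-03]
tall [ 0.514 -0.148  0.053] [ 0.497 -0.211  0.005]
jar [ 0.391 -0.141  0.097] [ 0.388 -0.161  0.098]
red [ 0.659 -0.374  0.076] [ 0.658 -0.374  0.077]
tin [0.376 0.39  0.032] [0.376 0.39  0.032]
pen [ 0.372 -0.295  0.011] [ 0.373 -0.296  0.011]
the job is handed in; nothing more can be done
signed
```

The job is handed in, at about 27 s of robot time. I slid the tray onto the patch and turned the cap about 119° to bring the middle hole to the pointer. I then tipped the drum to about 2.0 rad, stood it upright again, and withdrew the arm.

**What the last checks showed:**
- **Balls:** three small balls are visible in the tray, with their tops at 21 mm, as expected for 18 mm balls on the tray floor.
- **Tray:** by the tab, it is about 3 mm from its planned place and square to within about 0.5°.
- **Drum:** the cap plate's tilt measures 0.002 rad, so the drum is upright.
- **Cap:** measured at about 0° before tipping; I did not measure it again afterwards.
- **Red jar, tin and pen:** unmoved, within 1 mm.

**Checks that fell short:**
- **White jar and tall stand:** the final top view disagreed with the start for both. The jar came out 20 mm off and the tall stand 66 mm off with a much lower mean height. The arm was most likely blocking the view of them, so the numbers prove nothing either way. Both stood upright in the pouring picture. No contact was felt near them on the wrist force readings, and I did not look again from a clear view.
- **Big ball:** I did not see it directly in the drum. None lay in the tray, which is the only sign that it stayed in.

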